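Blow out the bench air line with the red push-pull valve

ROBOT

A 6-joint arm with a two-finger parallel gripper is mounted at the origin on a cart in front of the work surface, level with it; the furniture and walls round the work are solid. World frame = base frame: x ahead of the robot, y to its left, z up, the work surface at z = 0. Lengths are in m, angles in degrees, forces in N, time in s.
With the tool pointing down it reaches from about 0.375 to 0.9 m from the base axis. Payload 3.1 kg.
Tool frame: the origin (TCP) lies on the centre line of the jaws, within the pads' length; the fingertips stand 17 mm ahead of it and the grasp point (between the pads) lies 2 mm behind it; y points along the fingers, x is the direction in which the jaws open and shut, and the axes are right-handed (so a half turn about y gives the same grasp; the last joint's range is limited). The gripper opens to 87 mm and grips with 3 to 60 N. Pads are 19 mm wide; open, the fingers measure 117 mm over their backs; the gripper's body (75 mm by 190 mm) begins 51 mm behind the grasp point.
Start: joints at [-79.441, 30.224, 82.088, -0, 67.689, -10.227], TCP at [0.222, -0.584, 0.24] pointing down, gripper open.
Joint ranges: [-176.69, 176.69], [-43.24, 126.21], [12.49, 139.97], [-82, 262], [0, 151.66], [-163.58, 163.58]. Speed limits (degrees/s): [159.86, 159.86, 180, 180, 180, 180].

INTERFACE

Orientations are given as a 3x3 rotation matrix whose columns are the frame's x, y, z axes.
In Python, from rig import read_state, capture, camera_info, hand_in, trace, tip_of gives the robot as it stands.
- The arm moves only by the tool jog_arm, never from a script. Its argument "steps" is a list of rows, each an object with "fingers": the opening in per cent of the stroke, from 0 (shut) to 100 (fully open); "delta_pos": the shift along the world's x, y, z in mm, a list of three; "turn": the turn about the world's z in degrees. A call has 1 to 20 rows; each row is the pose to reach, as a shift and turn from the pose commanded when the call began; what a row does not reach only later rows make up. A row lasts 1/12 s, in which the tool goes at most 41.7 mm and 7.16 degrees, less where a joint would pass 70% of its speed; a pose out of reach is approached as far as the arm can. A call with a gripper value outside its range is refused whole. The fingers move at their own pace and stop on an object; the grip force is fixed at half the most. Time passes only in rows, so rows that repeat a pose let the fingers close. It gives the time, the measured TCP pose, the force and the opening at its end, in the units of the state.
- read_state(): the state, without advancing time (a new reading comes with each control period).
- capture(name): name is "scene" or "side" or "wrist"; returns the picture (420x560x3 uint8, red, green, blue); there is no depth.
- camera_info(name): a dict with "fov_y" (degrees; the focal length in pixels is half the picture's height over the tangent of half this angle, whatever the lens; pixels are square), "cx", "cy" (the principal point, pixels), "view" (4x4, takes a point from world to camera coordinates); the wrist camera has in their place "tool_from_camera" (4x4, takes a point from camera to tool coordinates, whose origin is the TCP and whose axes are the tool frame's). Camera axes: x right, y down, z forward; pixel columns grow to the right and rows downward; lengths in m; the calibration is good to about 2 mm. A picture is of the moment at which its call begins: read the wrist's pose just before it. camera_info takes no time and is no camera call.
- hand_in(): hands the job in, once; it reports no verdict.
Trained networks look in the newest picture that a camera, given by its name, has taken for a name from the list of things; names that differ only in an ending like _2 or _b are one class to them, and where a whole thing is asked for, a point or a joint stands for the part that bears it (a point fixed in the world has none). Each returns a list of dicts, best first, with "confidence" (0 to 1); they miss things now and then, are a little off and sometimes report something else, mostly with a low value. They report only what shows in the picture. A call takes as long as a camera call.
- trace(target, camera): "mask" (420x560 bool, what is visible of it).
- tip_of(target, camera): "position" ([x, y, z] in m, in world coordinates, good to about 4 mm: a listed point, or the origin of a listed thing).
The state is a dict: "time_s": time; "joint_positions": joint angles; "qvel": joint speeds; "tau": joint torques, N m; "position": TCP position; "tcp_rot": TCP orientation; "force": force on the tool from outside, world axes, zero at the start; "moment": the same for the moment, N m; "opening": opening from 0.0 (shut) to 1.0 (fully open).
Only numpy, scipy, OpenCV 4.12 (cv2) and the standard library are available. Lean on these libraries where they do the work, as an engineer would, in place of code of your own. Each camera call takes 0.05 s, during which the arm holds its last target.

TASK

Blow out the bench air line: pull the red valve knob straight up until it snaps into its on position, let it stay on for at least one second, then push it back in, fully home, and let go. Leave the black valve's knob as it is, pushed in.

Things in the scene. Friction and masses are not known exactly. Their poses are not given: they have to be found in the camera images.
- red_valve_head (a point): Centre of the red knob's head, an upright cylinder 36 mm across, 30 mm tall, on a 14 mm shaft out of the top of a grey valve box (90 x 84 mm, top panel 60 mm above the table, fixed). Knob in: this point is 83 mm above the table, the head's underside 8 mm and its top 38 mm above the panel; a steel nut 28 mm across, 4.5 mm high, rings the shaft. z up the shaft, x along the box's longer side.
- red_valve_knob (a joint): Travel of the red knob straight up, in m: 0 = fully in (off, as at the start), 0.025 = fully out at its stop (on). A snap mechanism pushes it from mid-travel to the nearer end and keeps it there when released; about 7 N starts it up, 6 N down, less from then on. A green band on the shaft shows while it is on.
- black_valve_head (a point): Centre of the black knob's head, on a second valve that is alike in all but the knob's colour (same sizes and heights). The two valves may stand in either place, 0.16 m or more apart, turned up to 30 degrees.
- black_valve_knob (a joint): Travel of the black knob in m, as for the red one. Starts at 0 (in) and is to stay there.

How it is judged (in metres and radians):
On the way:
1. the red knob is pulled out to its on position (at least 20 mm of its 25 mm travel) and stays there for one second (value of joint red_valve_knob above 0.02 m), for 1 s.
At the end, for the whole second after the job is handed in: The red knob is pushed in again (within 4 mm of fully in) after its second on, and the black knob is in (within 4 mm) (value of joint each of red_valve_knob, black_valve_knob below 0.004 m); the robot touches nothing.
It fails at once if the black knob is pulled out by more than 10 mm (value of joint black_valve_knob above 0.01 m).
It also fails if it takes over 35 s, if anything falls off the work surface, if the arm or the gripper's body presses on something with over 40 N, if the wrist force passes 120 N, or if a joint passes its speed limit or range.

## Working session

There is one attempt and no reset: what is moved stays moved. The work goes in short steps, Python scripts to look and compute and a tool call to move; the robot and the scene stay as the last step left them, time stands still between calls to the robot, and variables do not carry over. Pictures are saved under pics/ and viewed, and the job is handed in when it is done.

Besides the shell and the picture viewer there is one more tool, called after "Emit:" as a command line: name --argument value ..., lists and objects as JSON in quotes. jog_arm: Moves the arm, as the interface text tells. Its arguments: {"type":"object","properties":{"steps":{"type":"array","items":{"type":"object","properties":{"fingers":{"type":"number"},"delta_pos":{"type":"array","items":{"type":"number"}},"turn":{"type":"number"}}}}},"required":["steps"]}

```bash
mkdir -p pics; python3 - <<'E'
from rig import *
import cv2,numpy as np
s=read_state();print(s['time_s'],s['position'],s['tcp_rot'],s['force'],s['opening'])
ims=[]
for c in('scene','side'):
    im=capture(c);cv2.imwrite(f'pics/{c}0.png',im[:,:,::-1])
    for n in('red_valve_head','black_valve_head'):
        print(c,n,tip_of(n,c)[:2])
E
```

```text
0.0 [ 0.22170222 -0.58360601  0.23855335] [[ 3.54909044e-01 -4.09602316e-04  9.34900745e-01]
 [-9.34898346e-01  2.15184248e-03  3.54909077e-01]
 [-2.15713072e-03 -9.99997601e-01  3.80771832e-04]] [1.23784059 0.0330765  0.37000929] 0.999320067452107
scene red_valve_head [{'position': [0.5489, 0.3314, 0.0892], 'confidence': 0.6}]
scene black_valve_head [{'position': [0.5783, 0.1261, 0.0796], 'confidence': 0.47}]
side red_valve_head [{'position': [0.5523, 0.3336, 0.0821], 'confidence': 0.69}]
side black_valve_head [{'position': [0.5764, 0.124, 0.0821], 'confidence': 0.93}]
```

View pics/scene0.png

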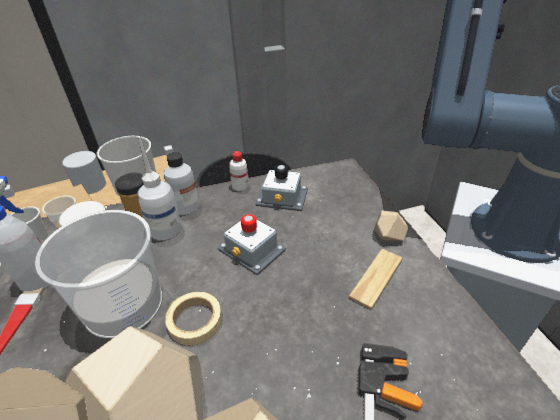

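View pics/side0.png

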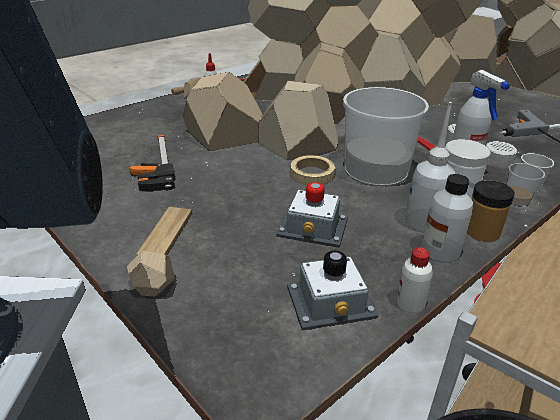

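```bash
cat > h.py <<'E'
from rig import *
import cv2,numpy as np
def cam(c):
    i=camera_info(c);f=210/np.tan(np.radians(i['fov_y'])/2);return i,f
def proj(c,p):
    i,f=cam(c);q=np.array(i['view'])@np.append(p,1);return f*q[0]/q[2]+i['cx'],f*q[1]/q[2]+i['cy']
def ray(c,uv,z):
    i,f=cam(c);V=np.linalg.inv(np.array(i['view']));d=V[:3,:3]@[(uv[0]-i['cx'])/f,(uv[1]-i['cy'])/f,1];o=V[:3,3]
    return o+d*(z-o[2])/d[2]
E
python3 - <<'E'
from h import *
for c in('scene','side'):
    m=trace('red_valve_head',c)
    for r in m[:1]:
        ys,xs=np.nonzero(r['mask']);print(c,r['confidence'],xs.min(),xs.max(),ys.min(),ys.max(),xs.mean(),ys.mean(), proj(c,[.5505,.3325,.083]),proj(c,[.577,.125,.083]))
        print(ray(c,(xs.mean(),ys.mean()),.083))
E
```

```text
scene 0.67 241 256 213 232 248.3574144486692 222.65399239543726 (np.float64(248.02122060798274), np.float64(223.172116273906)) (np.float64(280.4110378502587), np.float64(171.92201455521476))
[0.55070963 0.33071322 0.083     ]
side 0.81 306 324 182 201 314.73040752351096 191.3448275862069 (np.float64(315.2955851456206), np.float64(192.55019809000967)) (np.float64(335.051248612476), np.float64(263.2693933699959))
[0.54950285 0.33683111 0.083     ]
```

Both networks agree with the pictures: the red head is at scene (249,222) and side (315,192), near (0.55, 0.333). The black head is near (0.577, 0.125). Before approaching I'll check clearance to the tall things nearby.

```bash
python3 - <<'E'
from h import *
for n,uv in dict(bottle=(160,237),beakerR=(160,300),bottle2=(185,212),redcap=(238,190),tape=(193,318)).items(): print(n,ray('scene',uv,0).round(3))
for n,uv in dict(beaker=(380,183),bottle=(425,228),bottle2=(445,258),redcap=(413,308)).items(): print('side',n,ray('side',uv,0).round(3))
# heights: bottle top
for n,uv in dict(b=(437,155),bk=(345,95)).items(): print([ (z,ray('side',uv,z).round(3)) for z in (.1,.15,.2)])
print([(z,proj('side',(.56,.335,z))) for z in (0,.1)])
E
```

```text
bottle [0.774 0.391 0.   ]
beakerR [0.647 0.537 0.   ]
bottle2 [0.778 0.289 0.   ]
redcap [0.702 0.148 0.   ]
tape [ 0.559  0.543 -0.   ]
side beaker [0.709 0.518 0.   ]
side bottle [0.777 0.345 0.   ]
side bottle2 [0.795 0.251 0.   ]
side redcap [0.711 0.118 0.   ]
[(0.1, array([0.812, 0.474, 0.1  ])), (0.15, array([0.78 , 0.375, 0.15 ])), (0.2, array([0.748, 0.277, 0.2  ]))]
[(0.1, array([0.64 , 0.813, 0.1  ])), (0.15, array([0.626, 0.679, 0.15 ])), (0.2, array([0.612, 0.545, 0.2  ]))]
[(0, (np.float64(317.69347869234423), np.float64(227.0123123039862))), (0.1, (np.float64(320.75912411947206), np.float64(184.4439867687742)))]
```

Emit:
jog_arm --steps '[{"delta_pos": [33, 25, 0], "turn": 7}, {"delta_pos": [66, 50, 0], "turn": 14}, {"delta_pos": [95, 80, 0], "turn": 21}, {"delta_pos": [120, 110, 0], "turn": 28}, {"delta_pos": [145, 145, 0], "turn": 35}, {"delta_pos": [170, 180, 0], "turn": 42}, {"delta_pos": [190, 215, 0], "turn": 49}, {"delta_pos": [210, 250, 0], "turn": 56}, {"delta_pos": [230, 285, 0], "turn": 63}, {"delta_pos": [250, 320, 0], "turn": 70}, {"delta_pos": [268, 355, 0], "turn": 77}, {"delta_pos": [280, 395, 0], "turn": 84}, {"delta_pos": [288, 435, 0], "turn": 90}, {"delta_pos": [290, 475, 0], "turn": 95}, {"delta_pos": [290, 515, 0], "turn": 100}, {"delta_pos": [290, 555, 0], "turn": 100}, {"delta_pos": [290, 595, 0], "turn": 100}, {"delta_pos": [290, 635, 0], "turn": 100}, {"delta_pos": [290, 675, 0], "turn": 100}, {"delta_pos": [290, 715, 0], "turn": 100}]'

```text
$.steps[0]: bad value
```

Emit:
jog_arm --steps '[{"fingers": 100, "delta_pos": [33, 25, 0], "turn": 7}, {"fingers": 100, "delta_pos": [66, 50, 0], "turn": 14}, {"fingers": 100, "delta_pos": [95, 80, 0], "turn": 21}, {"fingers": 100, "delta_pos": [120, 110, 0], "turn": 28}, {"fingers": 100, "delta_pos": [145, 145, 0], "turn": 35}, {"fingers": 100, "delta_pos": [170, 180, 0], "turn": 42}, {"fingers": 100, "delta_pos": [190, 215, 0], "turn": 49}, {"fingers": 100, "delta_pos": [210, 250, 0], "turn": 56}, {"fingers": 100, "delta_pos": [230, 285, 0], "turn": 63}, {"fingers": 100, "delta_pos": [250, 320, 0], "turn": 70}, {"fingers": 100, "delta_pos": [268, 355, 0], "turn": 77}, {"fingers": 100, "delta_pos": [280, 395, 0], "turn": 84}, {"fingers": 100, "delta_pos": [288, 435, 0], "turn": 90}, {"fingers": 100, "delta_pos": [290, 475, 0], "turn": 95}, {"fingers": 100, "delta_pos": [290, 515, 0], "turn": 100}, {"fingers": 100, "delta_pos": [290, 555, 0], "turn": 100}, {"fingers": 100, "delta_pos": [290, 595, 0], "turn": 100}, {"fingers": 100, "delta_pos": [290, 635, 0], "turn": 100}, {"fingers": 100, "delta_pos": [290, 675, 0], "turn": 100}, {"fingers": 100, "delta_pos": [290, 715, 0], "turn": 100}]'

```text
time_s: 2.07
position: [0.5116, 0.1327, 0.2398]
tcp_rot: [[0.859, 0.001, -0.512], [0.512, -0.0, 0.859], [0.001, -1.0, -0.0]]
force: [1.2, -0.7, -0.5]
opening: 0.996
```

Emit:
jog_arm --steps '[{"fingers": 100, "delta_pos": [10, 40, 0], "turn": 0}, {"fingers": 100, "delta_pos": [20, 80, 0], "turn": 0}, {"fingers": 100, "delta_pos": [30, 120, 0], "turn": 0}, {"fingers": 100, "delta_pos": [35, 160, 0], "turn": 0}, {"fingers": 100, "delta_pos": [39, 200, 0], "turn": 0}, {"fingers": 100, "delta_pos": [39, 200, 0], "turn": 0}, {"fingers": 100, "delta_pos": [39, 200, 0], "turn": 0}, {"fingers": 100, "delta_pos": [39, 200, 0], "turn": 0}]'

```text
time_s: 2.73
position: [0.5503, 0.3304, 0.2392]
tcp_rot: [[0.859, -0.001, -0.513], [0.513, -0.001, 0.859], [-0.001, -1.0, -0.0]]
force: [0.8, -0.5, 0.5]
opening: 1.005
```

```bash
python3 - <<'E'
from h import *
s=read_state();im=capture('wrist');cv2.imwrite('pics/w1.png',im[:,:,::-1])
i,f=cam('wrist');T=np.array(i['tool_from_camera']);R=np.array(s['tcp_rot']);p=np.array(s['position']);print(p,s['force'])
m=trace('red_valve_head','wrist');print(tip_of('red_valve_head','wrist'))
def ray2(u,v,z):
    d=R@(T[:3,:3]@[(u-i['cx'])/f,(v-i['cy'])/f,1]);o=p+R@T[:3,3];return o+d*(z-o[2])/d[2]
for r in m:
    ys,xs=np.nonzero(r['mask']);print(r['confidence'],xs.min(),xs.max(),ys.min(),ys.max(),ray2(xs.mean(),ys.mean(),.083),ray2(xs.mean(),ys.mean(),.098))
E
```

```text
[0.55032321 0.3303898  0.23916375] [ 0.82122516 -0.45918123  0.50950602]
[{'position': [0.5479, 0.3312, 0.081], 'confidence': 0.83}]
0.8 264 300 181 219 [0.55064269 0.33200831 0.083     ] [0.54869758 0.3352531  0.098     ]
```

View pics/w1.png

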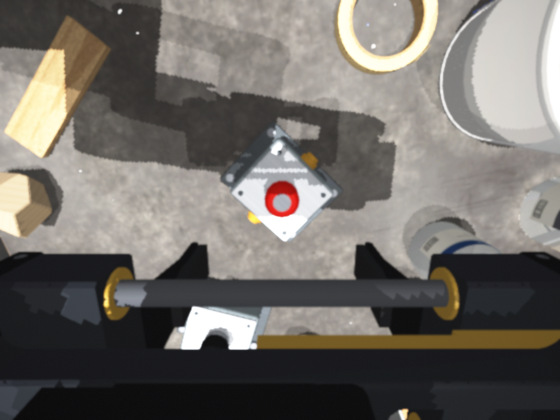

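The wrist view shows the red head at (282,200), midway between the fingers. Measured at z = 83 mm it lies at (0.5505, 0.332), which agrees with the other cameras. I'll descend and grip.

Emit:
jog_arm --steps '[{"fingers": 100, "delta_pos": [0, 2, -35], "turn": 0}, {"fingers": 100, "delta_pos": [0, 2, -70], "turn": 0}, {"fingers": 100, "delta_pos": [0, 2, -100], "turn": 0}, {"fingers": 100, "delta_pos": [0, 2, -120], "turn": 0}, {"fingers": 100, "delta_pos": [0, 2, -135], "turn": 0}, {"fingers": 100, "delta_pos": [0, 2, -148], "turn": 0}, {"fingers": 100, "delta_pos": [0, 2, -156], "turn": 0}, {"fingers": 100, "delta_pos": [0, 2, -156], "turn": 0}, {"fingers": 100, "delta_pos": [0, 2, -156], "turn": 0}]'

```text
time_s: 3.63
position: [0.5513, 0.3323, 0.0839]
tcp_rot: [[0.859, 0.0, -0.511], [0.511, 0.0, 0.859], [0.0, -1.0, -0.0]]
force: [0.2, 0.5, 0.3]
opening: 1.002
```

Emit:
jog_arm --steps '[{"fingers": 30, "delta_pos": [0, 0, 0], "turn": 0}, {"fingers": 30, "delta_pos": [0, 0, 0], "turn": 0}, {"fingers": 30, "delta_pos": [0, 0, 0], "turn": 0}, {"fingers": 20, "delta_pos": [0, 0, 0], "turn": 0}, {"fingers": 20, "delta_pos": [0, 0, 0], "turn": 0}, {"fingers": 20, "delta_pos": [0, 0, 0], "turn": 0}, {"fingers": 20, "delta_pos": [0, 0, 0], "turn": 0}, {"fingers": 20, "delta_pos": [0, 0, 0], "turn": 0}]'

```text
time_s: 4.3
position: [0.5508, 0.3327, 0.0836]
tcp_rot: [[0.859, -0.0, -0.512], [0.512, -0.0, 0.859], [-0.0, -1.0, 0.0]]
force: [0.5, -0.4, -0.3]
opening: 0.479
```

Emit:
jog_arm --steps '[{"fingers": 0, "delta_pos": [0, 0, 0], "turn": 0}, {"fingers": 0, "delta_pos": [0, 0, 0], "turn": 0}, {"fingers": 0, "delta_pos": [0, 0, 0], "turn": 0}, {"fingers": 0, "delta_pos": [0, 0, 0], "turn": 0}, {"fingers": 0, "delta_pos": [0, 0, 0], "turn": 0}, {"fingers": 0, "delta_pos": [0, 0, 0], "turn": 0}]'

```text
time_s: 4.8
position: [0.5497, 0.3321, 0.0834]
tcp_rot: [[0.859, -0.003, -0.512], [0.512, -0.001, 0.859], [-0.003, -1.0, 0.0]]
force: [-4.1, -3.5, 3.6]
opening: 0.399
```

Gripped: an opening of 0.40 is about 35 mm, which fits the 36 mm head. Now pulling up.

Emit:
jog_arm --steps '[{"fingers": 0, "delta_pos": [0, 0, 4], "turn": 0}, {"fingers": 0, "delta_pos": [0, 0, 8], "turn": 0}, {"fingers": 0, "delta_pos": [0, 0, 12], "turn": 0}, {"fingers": 0, "delta_pos": [0, 0, 16], "turn": 0}, {"fingers": 0, "delta_pos": [0, 0, 20], "turn": 0}, {"fingers": 0, "delta_pos": [0, 0, 24], "turn": 0}, {"fingers": 0, "delta_pos": [0, 0, 25], "turn": 0}, {"fingers": 0, "delta_pos": [0, 0, 25], "turn": 0}, {"fingers": 0, "delta_pos": [0, 0, 25], "turn": 0}]'

```text
time_s: 5.55
position: [0.5497, 0.3322, 0.1085]
tcp_rot: [[0.859, -0.003, -0.512], [0.512, -0.001, 0.859], [-0.003, -1.0, 0.0]]
force: [-4.8, -3.4, -1.6]
opening: 0.396
```

```bash
python3 - <<'E'
from h import *
s=read_state();print(s['position'],s['force'],s['opening'])
a=capture('scene')[150:290,180:340];b=capture('side')[150:290,240:400]
cv2.imwrite('pics/on1.png',np.hstack([cv2.resize(x,None,fx=2.4,fy=2.4) for x in(a,b)])[:,:,::-1])
E
```

```text
[0.5497187  0.33217239 0.10853353] [-4.82650192 -3.35590188 -1.6084071 ] 0.3961517565882183
```

View pics/on1.png

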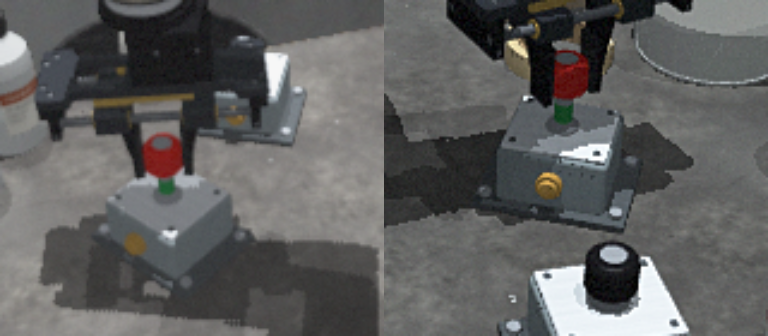

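Both close-ups show the green band under the raised red head, so the valve is on. I'll hold it for 1.5 s.

Emit:
jog_arm --steps '[{"fingers": 0, "delta_pos": [0, 0, 0], "turn": 0}, {"fingers": 0, "delta_pos": [0, 0, 0], "turn": 0}, {"fingers": 0, "delta_pos": [0, 0, 0], "turn": 0}, {"fingers": 0, "delta_pos": [0, 0, 0], "turn": 0}, {"fingers": 0, "delta_pos": [0, 0, 0], "turn": 0}, {"fingers": 0, "delta_pos": [0, 0, 0], "turn": 0}, {"fingers": 0, "delta_pos": [0, 0, 0], "turn": 0}, {"fingers": 0, "delta_pos": [0, 0, 0], "turn": 0}, {"fingers": 0, "delta_pos": [0, 0, 0], "turn": 0}, {"fingers": 0, "delta_pos": [0, 0, 0], "turn": 0}, {"fingers": 0, "delta_pos": [0, 0, 0], "turn": 0}, {"fingers": 0, "delta_pos": [0, 0, 0], "turn": 0}, {"fingers": 0, "delta_pos": [0, 0, 0], "turn": 0}, {"fingers": 0, "delta_pos": [0, 0, 0], "turn": 0}, {"fingers": 0, "delta_pos": [0, 0, 0], "turn": 0}, {"fingers": 0, "delta_pos": [0, 0, 0], "turn": 0}, {"fingers": 0, "delta_pos": [0, 0, 0], "turn": 0}, {"fingers": 0, "delta_pos": [0, 0, 0], "turn": 0}]'

```text
time_s: 7.15
position: [0.5498, 0.3322, 0.1085]
tcp_rot: [[0.859, -0.003, -0.512], [0.512, -0.001, 0.859], [-0.003, -1.0, 0.0]]
force: [-5.0, -4.0, -1.4]
opening: 0.397
```

Emit:
jog_arm --steps '[{"fingers": 0, "delta_pos": [0, 0, -4], "turn": 0}, {"fingers": 0, "delta_pos": [0, 0, -8], "turn": 0}, {"fingers": 0, "delta_pos": [0, 0, -12], "turn": 0}, {"fingers": 0, "delta_pos": [0, 0, -16], "turn": 0}, {"fingers": 0, "delta_pos": [0, 0, -20], "turn": 0}, {"fingers": 0, "delta_pos": [0, 0, -24], "turn": 0}, {"fingers": 0, "delta_pos": [0, 0, -25], "turn": 0}, {"fingers": 0, "delta_pos": [0, 0, -25], "turn": 0}, {"fingers": 0, "delta_pos": [0, 0, -25], "turn": 0}, {"fingers": 0, "delta_pos": [0, 0, -25], "turn": 0}]'

```text
time_s: 7.98
position: [0.5497, 0.3321, 0.0835]
tcp_rot: [[0.859, -0.003, -0.512], [0.512, -0.001, 0.859], [-0.003, -1.0, 0.0]]
force: [-4.6, -3.9, -1.7]
opening: 0.399
```

Emit:
jog_arm --steps '[{"fingers": 100, "delta_pos": [0, 0, 0], "turn": 0}, {"fingers": 100, "delta_pos": [0, 0, 0], "turn": 0}, {"fingers": 100, "delta_pos": [0, 0, 0], "turn": 0}, {"fingers": 100, "delta_pos": [0, 0, 0], "turn": 0}, {"fingers": 100, "delta_pos": [0, 0, 0], "turn": 0}, {"fingers": 100, "delta_pos": [0, 0, 0], "turn": 0}, {"fingers": 100, "delta_pos": [0, 0, 0], "turn": 0}, {"fingers": 100, "delta_pos": [0, 0, 0], "turn": 0}, {"fingers": 100, "delta_pos": [0, 0, 0], "turn": 0}, {"fingers": 100, "delta_pos": [0, 0, 0], "turn": 0}]'

```text
time_s: 8.82
position: [0.5509, 0.3327, 0.0835]
tcp_rot: [[0.859, 0.0, -0.512], [0.512, 0.0, 0.859], [0.0, -1.0, 0.0]]
force: [0.6, 0.3, 0.3]
opening: 0.983
```

Emit:
jog_arm --steps '[{"fingers": 100, "delta_pos": [0, 0, 10], "turn": 0}, {"fingers": 100, "delta_pos": [0, 0, 30], "turn": 0}, {"fingers": 100, "delta_pos": [0, 0, 60], "turn": 0}, {"fingers": 100, "delta_pos": [0, 0, 95], "turn": 0}, {"fingers": 100, "delta_pos": [0, 0, 130], "turn": 0}, {"fingers": 100, "delta_pos": [0, 0, 150], "turn": 0}, {"fingers": 100, "delta_pos": [0, 0, 155], "turn": 0}, {"fingers": 100, "delta_pos": [0, 0, 155], "turn": 0}, {"fingers": 100, "delta_pos": [0, 0, 155], "turn": 0}]'

```text
time_s: 9.57
position: [0.5501, 0.3324, 0.2379]
tcp_rot: [[0.859, -0.001, -0.512], [0.512, -0.001, 0.859], [-0.001, -1.0, 0.0]]
force: [0.6, -0.1, -1.4]
opening: 1.0
```

```bash
python3 - <<'E'
from h import *
s=read_state();print(s['position'],s['force'],s['opening'])
A=capture('scene');B=capture('side')
for c in('scene','side'):
  for n in('red_valve_head','black_valve_head'):
    print(c,n,tip_of(n,c)[:1])
a=A[150:290,180:340];b=B[150:290,240:400]
cv2.imwrite('pics/off1.png',np.hstack([cv2.resize(x,None,fx=2.4,fy=2.4) for x in(a,b)])[:,:,::-1])
E
```

```text
[0.55007995 0.33242351 0.2379323 ] [ 0.59680039 -0.06614201 -1.36760196] 0.9998831006940484
scene red_valve_head [{'position': [0.5459, 0.3325, 0.0878], 'confidence': 0.81}]
scene black_valve_head [{'position': [0.5759, 0.1294, 0.0808], 'confidence': 0.57}]
side red_valve_head [{'position': [0.5499, 0.334, 0.0816], 'confidence': 0.77}]
side black_valve_head [{'position': [0.5761, 0.1217, 0.0842], 'confidence': 0.86}]
```

View pics/off1.png

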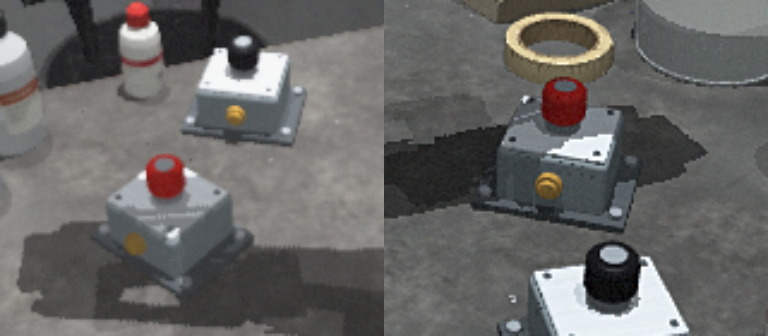

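The red knob is down with no green band showing, the black knob is in, and the gripper is clear. Handing in.

```bash
python3 -c "
from rig import *
print(hand_in())"
```

```text
the job is handed in; nothing more can be done
None
```

I pulled the red knob up 25 mm to on, held it there for about 1.6 s, then pushed it back down 25 mm, let go and backed off. I handed the job in after about 10 s of the 35 s allowed; the hand-in gave no verdict.

- **While on:** the green band showed in both the scene and side cameras.
- **At the end:** no green band was visible. The networks put the red head at z = 82 mm (side) and 88 mm (scene), against 83 mm when fully in. The scene reading is high, but it read 89 mm before the knob was touched, so I took it as camera bias.
- **Black knob and gripper:** the black head read 81 and 84 mm, so it is still in. The gripper was open, about 155 mm above its grasp height, with no contact force.

No check failed. The only disagreement was that scene-camera height.

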